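# Load-test the battery: set the current and hold the test switch

## Task

Load-test the small battery in the grey bench tester. First turn the black knob until its white pointer lines up with the small red tab on its scale and let go of it; then turn the red spring-return switch clockwise past its first two clicks to the third (the orange line) and keep holding it there for three seconds, finishing while you still hold it, because it springs back when released. Do not push the red tab, and leave the other things on the bench alone.

Things in the scene. Friction and masses are not known exactly. Their poses are not given: they have to be found in the camera images.
- tester: grey fixed battery tester, 130 x 360 mm; origin: centre of its underside; z up, x away from the operator, y left. Level top panel at z = 60 mm; (x, y) of the upright axes on it: red switch (-5, -125) mm, black knob (-5, 15) mm. The battery is a fixed block at y = 98 to 167 mm, its contacts rise 40 mm above the panel. Round meter, 7 mm high, at (36, -52) mm; its needle follows the switch
- knob_grip (a point): centre of the black knob's upright bar grip, on its axis, 26 mm above the panel. Bar 46 mm long, 14 mm thick, 6 to 38 mm above the panel, on a round skirt 56 mm wide, 8 mm high. x points along the bar to the end with the white pointer line, z up; pinch it across its thickness (y)
- knob_pointer (a point): point at which the knob's white pointer aims: 36 mm from the knob's axis along its x axis, 4 mm above the panel
- current_knob (a joint): angle of the black knob in rad; grows clockwise seen from above, 0 to 4.5; stays where it is left (friction 0.03 N m). The pointer is at the red tab when this equals joint limit_tab
- tab_mark (a point): middle of the small red tab (12 mm radially, 6 mm wide, 6 mm high) that sits on the knob's scale 36 mm from the knob's axis; the tab must stay where it is
- limit_tab (a joint): angle of the red tab about the knob's axis in rad, same zero and direction as joint current_knob; at the start it lies 0.45 to 1.4 rad clockwise of the knob's pointer
- switch_grip (a point): centre of the red spring-return switch's upright bar grip, on its axis, 26 mm above the panel. Same shape as the knob: bar 46 mm long, 14 mm thick, 6 to 38 mm above the panel, skirt 56 mm wide, 8 mm high. x points along the bar to the end with the white line, z up; pinch it across its thickness (y)
- load_switch (a joint): angle of the red switch in rad, grows clockwise seen from above; 0 at rest, clicks at 0.4, 0.8 and 1.2 (the third: orange line on the panel), end stop at 1.26. A spring returns it to 0 from anywhere when released; turning takes up to 0.2 N m, holding it at the third click about 0.1 N m
- padlock: brown padlock, 80 x 52 x 16 mm, lying on the bench behind the tester, to the left; bystander
- match_tin: yellow flat tin, 42 x 64 x 18 mm, lying right of the tester; bystander
- bolt: rusty bolt with nut, 18 x 96 x 18 mm, lying right of the tester; bystander

How it is judged:
On the way, in this order (a step that is already met when the one before it is completed fails the run):
1. the knob's pointer stands at the red tab and the knob is released, the switch still at rest (horizontal distance between knob_pointer and tab_mark below 0.004 m and contact force between the fingers and current_knob below 0.1 N and value of joint load_switch below 0.2 rad), for 0.2 s.
2. the switch is held by the fingers at its third click for 2 s (value of joint load_switch above 1.06 rad and contact force between the fingers and load_switch above 0.5 N), for 2 s.
At the end, for the whole second after the job is handed in: the red switch stands at its third click (beyond 1.06 rad), still, held there by the fingers; the black knob is released with its pointer within 4 mm (about 6 degrees) of the red tab (all of step 2 and velocity of joint load_switch between -0.1 and 0.1 rad/s and horizontal distance between knob_pointer and tab_mark below 0.004 m and contact force between the fingers and current_knob below 0.1 N); the arm keeps its last pose, push and grip.
It fails at once if the switch is turned past 0.3 rad while the knob is off its mark (value of joint load_switch above 0.3 rad and horizontal distance between knob_pointer and tab_mark above 0.005 m).
It fails at once if the red tab is pushed along the scale (distance of tab_mark from where it was at the start of the episode above 0.004 m).
It fails at once if a bystander is moved (distance of any of padlock, match_tin, bolt from where it was at the start of the episode above 0.02 m).
It also fails if it takes over 56 s, if anything falls off the work surface, if the arm or the gripper's body presses on something with over 40 N, if the wrist force passes 120 N, or if a joint passes its speed limit or range.

## Robot

A 7-joint arm with a two-finger parallel gripper is mounted at the origin on a cart in front of the work surface, level with it; the furniture and walls round the work are solid. World frame = base frame: x ahead of the robot, y to its left, z up, the work surface at z = 0. Lengths are in m, angles in rad, forces in N, time in s.
With the tool pointing down it reaches from about 0.4 to 0.85 m from the base axis. Payload 4.5 kg.
Tool frame: the origin (TCP) lies on the centre line of the jaws, within the pads' length; the fingertips stand 14 mm ahead of it and the grasp point (between the pads) lies 5 mm behind it; y points along the fingers, z is the direction in which the jaws open and shut, and the axes are right-handed (so a half turn about y gives the same grasp; the last joint's range is limited). The gripper opens to 88 mm and grips with 3 to 60 N. Pads are 18 mm wide; open, the fingers measure 123 mm over their backs; the gripper's body (75 mm by 187 mm) begins 45 mm behind the grasp point.
Start: joints at [-1.071, 0.689, -0.195, 1.565, 0.157, 0.902, -0.215], TCP at [0.281, 0.558, 0.228] pointing down, gripper open.
Joint ranges: [-3.01, 3.01], [-0.46, 2.08], [-1.47, 1.51], [0.13, 2.56], [-1, 4.14], [0.04, 2.09], [-2.66, 2.66]. Speed limits (rad/s): [2.57, 2.57, 3.14, 3.14, 3.14, 3.14, 3.14].

## Interface

Orientations are given as a unit quaternion [x, y, z, w].
In Python, from plant import get_state, imaging, job gives the robot as it stands.
- The arm moves only by the tool send_rows, never from a script. Its argument "motion" is a list that holds one entry, the list of rows, each a list of 7 numbers: the turn, a rotation vector about the tool's x, y, z scaled (see below), then the shift along the tool's x, y, z scaled (see below), then the gripper's target within -1 to 1 (shut at 1, half-way at 0, fully open at -1). In form: [[[rx, ry, rz, tx, ty, tz, gripper], ...]]. A call has exactly 5 rows; each row shifts and turns the commanded pose from where the row before left it, along the tool's axes as they then stand; what a row does not reach is not made up. The controller multiplies each number of a shift by 0.02 m and each number of a turn by 0.08 rad. A row lasts 1/12 s, in which the tool goes at most 41.7 mm and 7.16 degrees, less where a joint would pass 70% of its speed; a pose out of reach is approached as far as the arm can. A call with a number of a shift or a turn outside -1 to 1 is refused whole. A call with a gripper value outside its range is refused whole. The fingers move at their own pace and stop on an object; "force" is the grip in N (left out, the last holds). Time passes only in rows, so rows that do not move let the fingers close, or fill a call up. It gives the time, the measured TCP pose, the force and the opening at its end, in the units of the state.
- get_state(): the state, without advancing time (a new reading comes with each control period).
- imaging.snapshot(name): name is "scene" or "top" or "wrist"; returns a dict with "img" (384x512x3 uint8, red, green, blue), "camera_matrix" (3x3 intrinsics, pixels), "R" (3x3) and "t" (3): a world point X has camera coordinates R X + t; the wrist camera has in their place "hand_eye" (4x4, takes a point from camera to tool coordinates, whose origin is the TCP and whose axes are the tool frame's). Camera axes: x right, y down, z forward; pixel columns grow to the right and rows downward; lengths in m; the calibration is good to about 2 mm. A picture is of the moment at which its call begins: read the wrist's pose just before it. There is no depth.
- job.finish_job(): hands the job in, once; it reports no verdict.
The state is a dict: "clock": time; "q": joint angles; "qd": joint speeds; "joint_torque": joint torques, N m; "tool_pos": TCP position; "eef_rot": TCP orientation; "contact_force": force on the tool from outside, world axes, zero at the start; "moment": the same for the moment, N m; "opening": opening from 0.0 (shut) to 1.0 (fully open).
Only numpy, scipy, OpenCV 4.12 (cv2) and the standard library are available. Lean on these libraries where they do the work, as an engineer would, in place of code of your own. Each camera call takes 0.05 s, during which the arm holds its last target.

## Working session

There is one attempt and no reset: what is moved stays moved. The work goes in short steps, Python scripts to look and compute and a tool call to move; the robot and the scene stay as the last step left them, time stands still between calls to the robot, and variables do not carry over. Pictures are saved under pics/ and viewed, and the job is handed in when it is done.

Besides the shell and the picture viewer there is one more tool, called after "Call:" as name(argument=value, ...) on one line, values as JSON. send_rows: Moves the arm, as the interface text tells. Its arguments: {"type":"object","properties":{"motion":{"type":"array"},"force":{"type":"number"}},"required":["motion"]}

```bash
mkdir -p pics; ls
python3 - <<'E'
from plant import get_state, imaging
import cv2
print(get_state())
for n in ["scene","top","wrist"]:
    s=imaging.snapshot(n)
    cv2.imwrite(f"pics/{n}0.png",s["img"][:,:,::-1])
    print(n,{k:v for k,v in s.items() if k!="img"})
E
```

```text
pics
{'clock': 0.0, 'q': array([-1.07120343,  0.68997838, -0.19453939,  1.56634652,  0.15731305,
        0.90248641, -0.21510087]), 'qd': array([ 0.00029704, -0.00088297, -0.00188764,  0.00113899, -0.00111222,
       -0.00038023, -0.00010263]), 'joint_torque': array([ 3.97727663e-04, -5.27554178e+01, -1.26634654e+00, -1.53427058e+01,
       -5.25604666e-02,  6.46693516e-03,  1.49404655e-04]), 'tool_pos': array([0.28045039, 0.55781661, 0.22701353]), 'eef_rot': array([ 0.68866131, -0.16326474,  0.16305425, -0.68738893]), 'contact_force': array([ 0.41086831, -0.62911712, -0.17118611]), 'moment': array([ 0.0072929 , -0.01436912, -0.07028902]), 'opening': 0.9992372031241197}
scene {'camera_matrix': array([[407.69227354,   0.        , 258.61165332],
       [  0.        , 407.69227354, 187.98356487],
       [  0.        ,   0.        ,   1.        ]]), 'R': array([[ 0.89995142, -0.43579761, -0.01295736],
       [-0.25812036, -0.50861384, -0.82139262],
       [ 0.35137065,  0.74255801, -0.57021598]]), 't': array([-0.3729851 ,  0.32193946,  0.78647471])}
top {'camera_matrix': array([[387.4848
[... 172 characters left out ...]
6827, -0.03057343],
       [-0.99744172,  0.01345769, -0.0702062 ],
       [ 0.07058032,  0.02969956, -0.99706387]]), 't': array([0.20213094, 0.50158837, 0.90718871])}
wrist {'camera_matrix': array([[338.68362317,   0.        , 256.29471612],
       [  0.        , 338.68362317, 189.45416352],
       [  0.        ,   0.        ,   1.        ]]), 'hand_eye': array([[-1.16757735e-03,  9.51247115e-01,  3.08427564e-01,
        -7.96086468e-02],
       [-1.62607820e-03, -3.08429172e-01,  9.51245921e-01,
        -1.57283293e-01],
       [ 9.99997996e-01,  6.09125854e-04,  1.90691712e-03,
         5.43968202e-04],
       [ 0.00000000e+00,  0.00000000e+00,  0.00000000e+00,
         1.00000000e+00]])}
```

View pics/scene0.png

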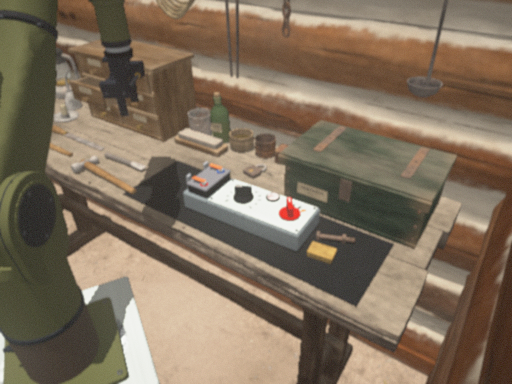

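View pics/top0.png

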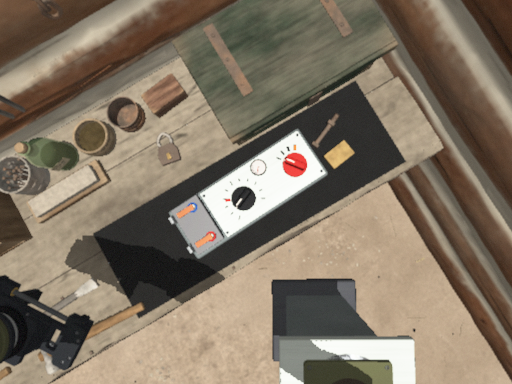

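View pics/wrist0.png

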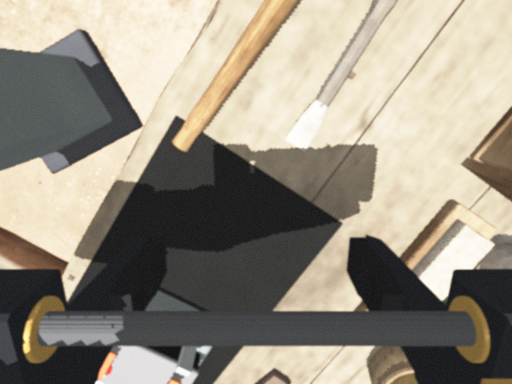

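```bash
cat > h.py <<'E'
import numpy as np, cv2
from scipy.spatial.transform import Rotation as Rn
from plant import get_state, imaging
def snap(n):
    st=get_state(); s=imaging.snapshot(n)
    if n=="wrist":
        T=np.eye(4);T[:3,:3]=Rn.from_quat(st["eef_rot"]).as_matrix();T[:3,3]=st["tool_pos"]
        M=np.linalg.inv(T@s["hand_eye"]); s["R"]=M[:3,:3]; s["t"]=M[:3,3]
    return s
def cast(s,uv,z):
    uv=np.atleast_2d(np.array(uv,float)); d=np.linalg.solve(s["camera_matrix"],np.c_[uv,np.ones(len(uv))].T)
    d=s["R"].T@d; c=-s["R"].T@s["t"]
    return (c[:,None]+d*((z-c[2])/d[2])).T
def proj(s,X):
    p=s["camera_matrix"]@(s["R"]@np.atleast_2d(X).T+s["t"][:,None]); return (p[:2]/p[2]).T
def crop(s,u0,v0,u1,v1,k,name):
    im=s["img"][v0:v1,u0:u1,::-1]; cv2.imwrite("pics/"+name,cv2.resize(im,None,fx=k,fy=k,interpolation=cv2.INTER_CUBIC))
E
python3 - <<'E'
from h import *
s=snap("top"); crop(s,165,120,345,265,4,"topc.png")
i=s["img"].astype(int); r,g,b=i[...,0],i[...,1],i[...,2]
m=((r>150)&(g<90)&(b<90)).astype(np.uint8)
n,l,st,c=cv2.connectedComponentsWithStats(m)
for k in range(1,n):
  if st[k,4]>2: print("red",st[k],c[k],cast(s,c[k],.066))
m=((r<60)&(g<60)&(b<60)).astype(np.uint8); m[:, :215]=0;m[:,275:]=0;m[:175]=0;m[225:]=0
n,l,st,c=cv2.connectedComponentsWithStats(m)
for k in range(1,n):
  if st[k,4]>20: print("blk",st[k],c[k],cast(s,c[k],.068))
E
```

```text
red [283 153  24  23 359] [295.08635097 164.56824513] [[0.56020345 0.11574808 0.066     ]]
red [226 200   4   1   4] [227.5 200. ] [[0.4812457 0.2708951 0.066    ]]
red [209 232   7   9  18] [213.         235.55555556] [[0.40096756 0.30430252 0.066     ]]
blk [215 175   9   6  30] [217.7 176.6] [[0.53497683 0.29285193 0.068     ]]
blk [232 187  23  23 359] [243.4735376  197.44011142] [[0.4865065  0.23421629 0.068     ]]
blk [253 211  22  14 164] [266.9695122  219.65243902] [[0.43556359 0.18144469 0.068     ]]
```

View pics/topc.png

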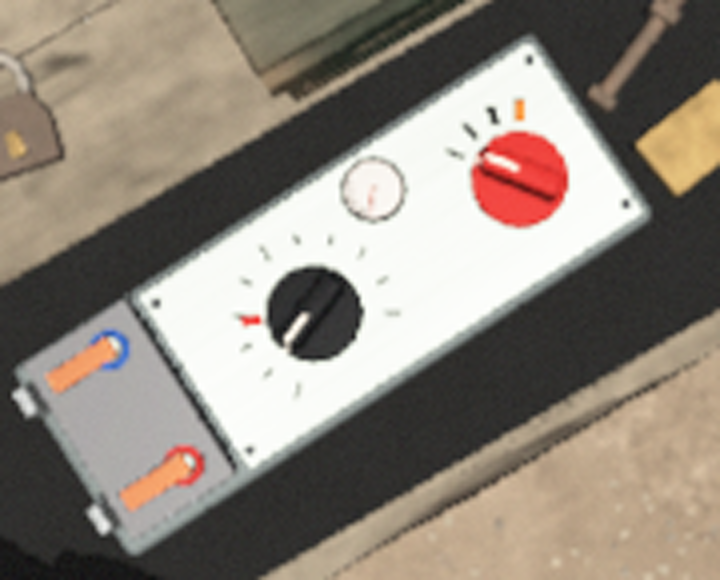

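Run:
```python
from h import *
s=snap("top"); st=get_state()
R=Rn.from_quat(st["eef_rot"]).as_matrix(); print(R.round(3))
k=cast(s,[243.5,197.8],.068)[0]; sw=cast(s,[295.0,164.6],.068)[0]
d=k-sw; print(k,sw,np.linalg.norm(d),"y axis ang",np.degrees(np.arctan2(d[1],d[0])))
tab=cast(s,[227.5,200.],.063)[0]; e=tab-k; print("tab",np.hypot(*e[:2]),np.degrees(np.arctan2(e[1],e[0])))
i=s["img"].astype(int)
# bar white pointer: project to top of bar
for nm,c,col in (("knob",k,None),("sw",sw,None)):
  u,v=proj(s,c)[0]; yy,xx=np.mgrid[:384,:512]
  m=(np.hypot(xx-u,yy-v)<10)&(i[...,1]>110)&(i[...,2]>110)
  p=np.c_[xx[m],yy[m]]; print(nm,len(p),p.mean(0) if len(p) else 0)
  if len(p):
    q=cast(s,p.mean(0),.098)[0]-c; print(q,np.degrees(np.arctan2(q[1],q[0])))
```

```text
[[ 0.893 -0.     0.449]
 [-0.449 -0.001  0.893]
 [ 0.    -1.    -0.001]]
[0.48568677 0.23416274 0.068     ] [0.55985721 0.11606504 0.068     ] 0.13945723559725462 y axis ang 122.13058862819695
tab 0.03733002009138336 96.60764310984342
knob 22 [238.63636364 201.40909091]
[-0.00940112  0.00850687  0.03      ] 137.85872031172144
sw 22 [290.5        160.22727273]
[0.00570626 0.01150119 0.03      ] 63.6118929406585
```

Call:
send_rows(motion=[[[0,0,0,0.82,0.1,-0.49,-1],[0,0,0,0.82,0.1,-0.49,-1],[0,0,0,0.82,0.1,-0.49,-1],[0,0,0,0.82,0.1,-0.49,-1],[0,0,0,0.82,0.1,-0.49,-1]]])

```text
clock: 0.67
tool_pos: [0.3324, 0.477, 0.2177]
eef_rot: [0.688, -0.163, 0.163, -0.688]
contact_force: [-0.1, 0.3, -0.2]
opening: 1.0
```

Call:
send_rows(motion=[[[0,0,0,0.82,0.1,-0.49,-1],[0,0,0,0.82,0.1,-0.49,-1],[0,0,0,0.82,0.1,-0.49,-1],[0,0,0,0.82,0.1,-0.49,-1],[0,0,0,0.82,0.1,-0.49,-1]]])

```text
clock: 1.08
tool_pos: [0.3836, 0.3964, 0.2077]
eef_rot: [0.688, -0.163, 0.163, -0.688]
contact_force: [0.0, -0.4, 0.3]
opening: 1.003
```

Call:
send_rows(motion=[[[0,0,0,0.82,0.1,-0.49,-1],[0,0,0,0.82,0.1,-0.49,-1],[0,0,0,0.82,0.1,-0.49,-1],[0,0,0,0.82,0.1,-0.49,-1],[0,0,0,0.82,0.1,-0.49,-1]]])

```text
clock: 1.5
tool_pos: [0.4349, 0.3158, 0.1977]
eef_rot: [-0.688, 0.163, -0.163, 0.688]
contact_force: [0.7, 0.1, 0.0]
opening: 0.996
```

Call:
send_rows(motion=[[[0,0,0,0.82,0.1,-0.49,-1],[0,0,0,0.82,0.1,-0.49,-1],[0,0,0,0.82,0.1,-0.49,-1],[0,0,0,0.82,0.1,-0.49,-1],[0,0,0,0.82,0.1,-0.49,-1]]])

```text
clock: 1.92
tool_pos: [0.4862, 0.2352, 0.1877]
eef_rot: [-0.688, 0.163, -0.163, 0.688]
contact_force: [0.5, 0.2, -0.1]
opening: 0.998
```

Run:
```python
from h import *
st=get_state(); print(st["tool_pos"],st["q"].round(2),Rn.from_quat(st["eef_rot"]).as_matrix().round(3))
s=snap("wrist"); crop(s,0,0,512,384,1.5,"w1.png")
```

```text
[0.48621431 0.23520106 0.18773451] [-0.39  0.64 -0.24  1.86  0.23  0.67  0.34] [[ 0.893  0.     0.449]
 [-0.449  0.     0.893]
 [ 0.    -1.     0.   ]]
```

View pics/w1.png

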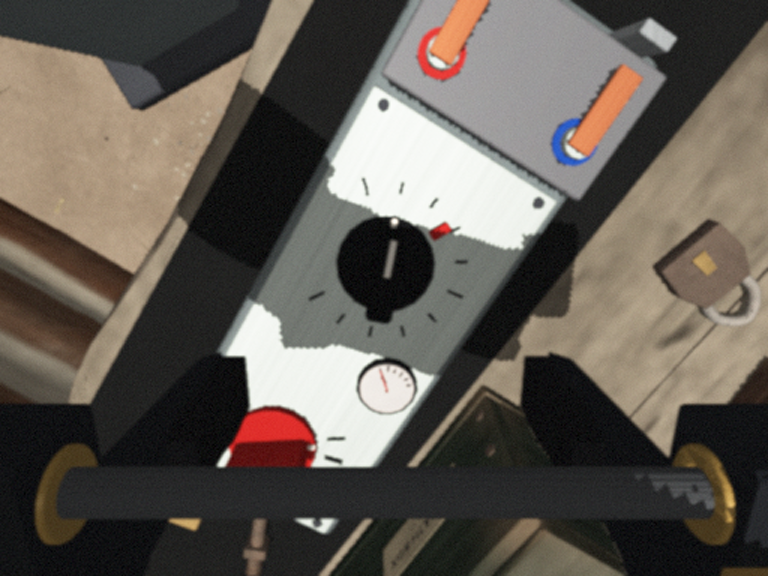

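Run:
```python
from h import *
s=snap("wrist"); i=s["img"].astype(int); r,g,b=i[...,0],i[...,1],i[...,2]
crop(s,210,130,310,225,7,"w1c.png")
m=((r<45)&(g<45)&(b<45)).astype(np.uint8); m[:,:222]=0;m[:,292:]=0;m[:140]=0;m[218:]=0
cs,_=cv2.findContours(m,cv2.RETR_EXTERNAL,cv2.CHAIN_APPROX_NONE); c=max(cs,key=cv2.contourArea)
print("enc",cv2.minEnclosingCircle(c),cv2.boundingRect(c),cv2.fitEllipse(c))
m=((r>150)&(g<80)&(b<80)).astype(np.uint8)
n,l,st,ce=cv2.connectedComponentsWithStats(m)
for k in range(1,n):
  if st[k,4]>5: print("red",st[k],ce[k])
print(proj(s,[[.4862,.2352,.068],[.4857,.2342,.068],[.4857,.2342,.098]]))
```

```text
enc ((259.9473571777344, 174.07974243164062), 34.98063278198242) (229, 140, 63, 70) ((260.397705078125, 172.37432861328125), (62.10320281982422, 64.86825561523438), 1.3245279788970947)
red [283  11  32  34 288] [296.03472222  32.27777778]
red [292 143  13  10  73] [297.65753425 147.78082192]
red [157 269  57  28 885] [183.88135593 281.29717514]
red [208 302   5   8  18] [209.44444444 304.94444444]
red [173 308  30   3  72] [189.18055556 309.23611111]
[[259.47781487 172.74564584]
 [258.15410417 172.75403706]
 [258.29866701 183.17991512]]
```

View pics/w1c.png

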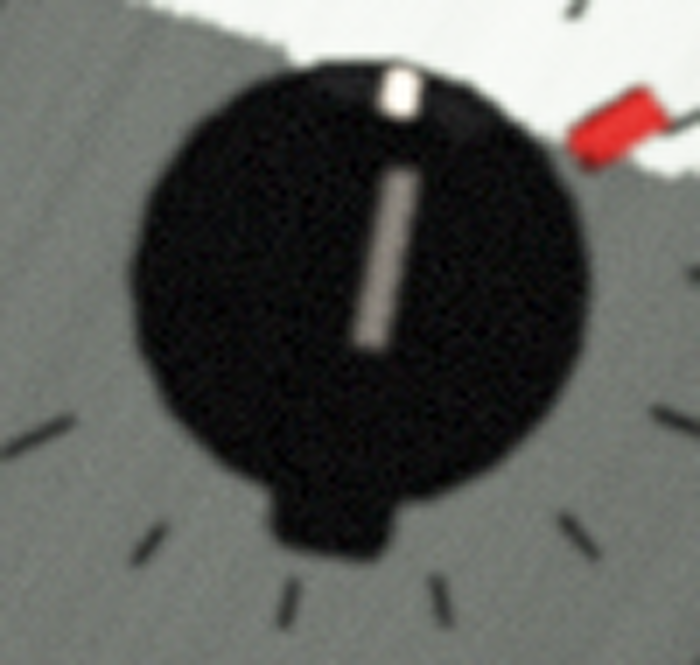

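```bash
cat >> h.py <<'E'
def ang(v): return np.degrees(np.arctan2(v[1],v[0]))
E
python3 - <<'E'
from h import *
s=snap("wrist")
k=cast(s,[261.5,170.5],.068)[0]; print("k",k)
a,b=cast(s,[[263,180],[267.4,154]],.098); print(a,b,"bar",ang(b-a))
p=cast(s,[267.1,143.6],.068)[0]; print("skirt mark",np.hypot(*(p-k)[:2]),ang(p-k))
t=cast(s,[297.6,147.8],.065)[0]; print("tab",np.hypot(*(t-k)[:2]),ang(t-k))
E
```

```text
k [0.48407895 0.23966859 0.068     ]
[0.48394699 0.24054101 0.098     ] [0.467486   0.25243187 0.098     ] bar 144.1569360760299
skirt mark 0.02329174723392507 141.9041947892618
tab 0.0354590081504899 95.0120874995351
```

Run:
```python
from h import *
for _ in range(4):
  s=snap("wrist"); st=get_state()
  k=cast(s,[261.5,170.5],.068)[0]; print("k",k, st["tool_pos"],st["eef_rot"],st["clock"], s["hand_eye"][:3,3], s["camera_matrix"][0])
  print(proj(s,k),proj(s,[.4857,.2342,.068]),cast(s,[258.15,172.75],.068))
```

```text
k [0.4828552  0.24238803 0.068     ] [0.48557029 0.23628153 0.1877963 ] [-0.68776303  0.16362769 -0.16331028  0.68814079] 2.1167 [-0.07961054 -0.15728275  0.00054643] [338.68362317   0.         256.29471612]
[[261.5 170.5]] [[254.37619435 177.60435438]] [[0.48333445 0.23898094 0.068     ]]
k [0.48209827 0.24421982 0.068     ] [0.48513894 0.23722537 0.18792662] [-0.68772291  0.16303424 -0.16261369  0.68848662] 2.1667 [-0.07960942 -0.15728262  0.00054532] [338.68362317   0.         256.29471612]
[[261.5 170.5]] [[252.84231609 179.27919238]] [[0.4825855  0.24081206 0.068     ]]
k [0.48168393 0.24520974 0.068     ] [0.48496087 0.23763789 0.1879726 ] [-0.68774899  0.16270638 -0.1622963   0.68861301] 2.2167 [-0.07960856 -0.15728252  0.00054446] [338.68362317   0.         256.29471612]
[[261.5 170.5]] [[252.01137554 180.1780187 ]] [[0.48217733 0.24180147 0.068     ]]
k [0.48151611 0.24562959 0.068     ] [0.48496816 0.23767487 0.1879982 ] [-0.68780349  0.16253656 -0.16223213  0.68861379] 2.2667 [-0.07960803 -0.15728245  0.00054392] [338.68362317   0.         256.29471612]
[[261.5 170.5]] [[251.65254032 180.54834836]] [[0.48201267 0.24222125 0.068     ]]
```

Call:
send_rows(motion=[[[0,0.7,0,0,0,0,-1],[0,0.7,0,0,0,0,-1],[0,0.7,0,0,0,0,-1],[0,0.5,0,0,0,0,-1],[0,0,0,0,0,0,-1]]])

```text
clock: 2.68
tool_pos: [0.4851, 0.2374, 0.188]
eef_rot: [-0.667, 0.233, -0.233, 0.668]
contact_force: [-0.1, 0.2, -0.1]
opening: 1.001
```

Call:
send_rows(motion=[[[0,0,0,0,0,0,-1],[0,0,0,0,0,0,-1],[0,0,0,0,0,0,-1],[0,0,0,0,0,0,-1],[0,0,0,0,0,0,-1]]])

```text
clock: 3.1
tool_pos: [0.4857, 0.236, 0.1878]
eef_rot: [-0.667, 0.234, -0.234, 0.667]
contact_force: [-0.1, 0.8, -0.6]
opening: 1.0
```

Run:
```python
from h import *
st=get_state(); print(st["tool_pos"],st["qd"].round(3),ang(Rn.from_quat(st["eef_rot"]).as_matrix()[:,2]))
s=snap("wrist"); np.savez("w2.npz",**s)
st=get_state(); print(st["tool_pos"],st["qd"].round(3))
crop(s,210,130,310,225,7,"w2c.png")
i=s["img"].astype(int); r,g,b=i[...,0],i[...,1],i[...,2]
m=((r>150)&(g<80)&(b<80)).astype(np.uint8)
n,l,st,ce=cv2.connectedComponentsWithStats(m)
for k in range(1,n):
  if st[k,4]>5: print("red",st[k],ce[k])
```

```text
[0.4857309  0.23603595 0.18783133] [ 0.     0.     0.002 -0.002 -0.001  0.    -0.002] 51.410208335149804
[0.48573217 0.23598928 0.18782456] [-0.001 -0.002  0.002 -0.     0.    -0.002 -0.002]
red [245  17  31  32 263] [258.878327    37.78707224]
red [288 142   4   3   8] [289.25  143.375]
red [182 286  53  25 833] [204.67947179 297.28691477]
```

View pics/w2c.png

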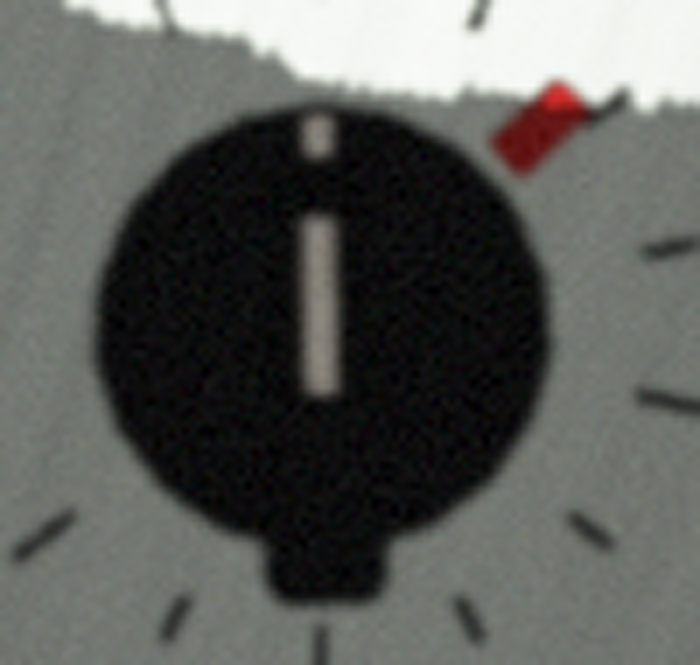

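Run:
```python
from h import *
s=dict(np.load("w2.npz"))
k=cast(s,[256.2,177.3],.068)[0]; print("k",k, "axis proj top", proj(s,np.r_[k[:2],.098]))
a,b=cast(s,[[255.9,186.4],[255.7,160.7]],.098); print(a,b,"bar",ang(b-a))
p=cast(s,[255.4,149.7],.068)[0]; print("skirt mark",np.hypot(*(p-k)[:2]),ang(p-k))
for kk in (k,np.array([.4857,.2342,0])):
 for uv in ([287.1,148.6],[285.0,150.6],[291.3,143.6]):
  t=cast(s,uv,.064)[0]; print("tab",np.hypot(*(t-kk)[:2]),ang(t-kk))
```

```text
k [0.48575597 0.23744475 0.068     ] axis proj top [[256.25586634 188.02775927]]
[0.48456416 0.23804576 0.098     ] [0.46874649 0.25045644 0.098     ] bar 141.88195639183374
skirt mark 0.02377028729719632 143.07008439294864
tab 0.03527943525755585 94.10461344240991
tab 0.032862078765486934 93.95190809533176
tab 0.04064693365718215 95.24973722924886
tab 0.038512936387759676 93.67603838170304
tab 0.0360963405940275 93.50831676704738
tab 0.04387437166493271 94.7892467583849
```

Call:
send_rows(motion=[[[0,0,0,0,0.7,0,-1],[0,0,0,0,0.7,0,-1],[0,0,0,0,0.7,0,-1],[0,0,0,0,0.7,0,-1],[0,0,0,0,0.7,0,-1]]])

```text
clock: 3.57
tool_pos: [0.4859, 0.236, 0.1172]
eef_rot: [-0.667, 0.234, -0.234, 0.667]
contact_force: [-0.3, 0.4, 0.7]
opening: 1.002
```

Call:
send_rows(motion=[[[0,0,0,0,0.6,0,-1],[0,0,0,0,0.4,0,-1],[0,0,0,0,0.3,0,-1],[0,0,0,0,0.2,0,-1],[0,0,0,0,0,0,-1]]])

```text
clock: 3.98
tool_pos: [0.4856, 0.2359, 0.0874]
eef_rot: [0.668, -0.234, 0.234, -0.667]
contact_force: [-0.6, -0.4, 1.0]
opening: 0.999
```

Call:
send_rows(motion=[[[0,0,0,0,0,0,1],[0,0,0,0,0,0,1],[0,0,0,0,0,0,1],[0,0,0,0,0,0,1],[0,0,0,0,0,0,1]]], force=8)

```text
clock: 4.4
tool_pos: [0.4859, 0.2361, 0.0881]
eef_rot: [-0.667, 0.234, -0.234, 0.668]
contact_force: [-1.0, -0.3, 0.1]
opening: 0.643
```

Call:
send_rows(motion=[[[0,0,0,0,0,0,1],[0,0,0,0,0,0,1],[0,0,0,0,0,0,1],[0,0,0,0,0,0,1],[0,0,0,0,0,0,1]]], force=8)

```text
clock: 4.82
tool_pos: [0.4857, 0.2361, 0.0878]
eef_rot: [-0.667, 0.234, -0.234, 0.667]
contact_force: [0.3, -0.1, 0.5]
opening: 0.264
```

Run:
```python
from h import *
st=get_state(); print(st["tool_pos"],ang(Rn.from_quat(st["eef_rot"]).as_matrix()[:,2]),st["q"].round(2),st["contact_force"],st["moment"],st["opening"])
s=snap("wrist"); crop(s,0,0,512,384,1.5,"w3.png")
```

```text
[0.48572102 0.23605886 0.08781775] 51.3959000724098 [-0.46  0.79 -0.13  1.94  0.22  0.42  0.15] [ 0.33661568 -0.06356772  0.46773177] [-0.00899078 -0.03592596 -0.00621534] 0.2644162527534229
```

View pics/w3.png

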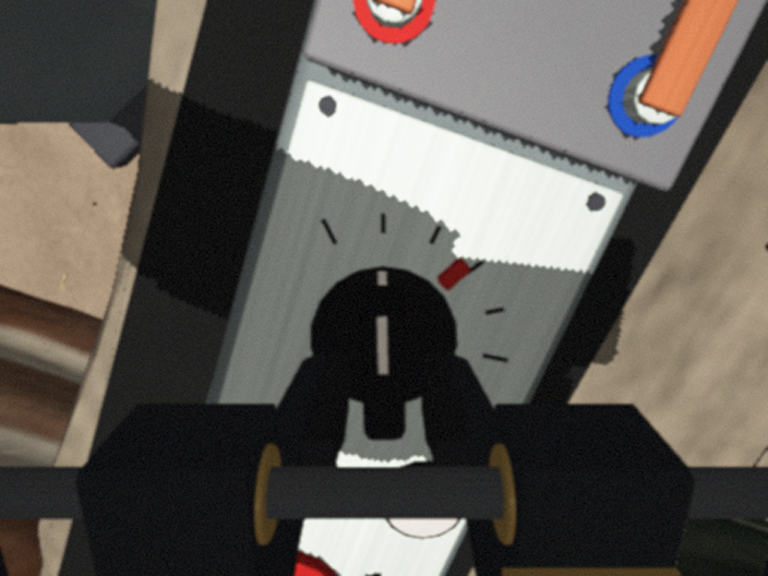

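Call:
send_rows(motion=[[[0,0,0,0,0,0,1],[0,0,0,0,0,0,1],[0,0,0,0,0,0,1],[0,0,0,0,0,0,1],[0,0,0,0,0,0,1]]], force=8)

```text
clock: 5.28
tool_pos: [0.4855, 0.2357, 0.0878]
eef_rot: [0.668, -0.234, 0.234, -0.667]
contact_force: [-1.1, -0.9, 1.2]
opening: 0.152
```

Call:
send_rows(motion=[[[0,0.8,0,0,0,0,1],[0,0.8,0,0,0,0,1],[0,0.8,0,0,0,0,1],[0,0.8,0,0,0,0,1],[0,0.8,0,0,0,0,1]]], force=8)

```text
clock: 5.7
tool_pos: [0.4852, 0.2355, 0.0878]
eef_rot: [0.622, -0.338, 0.338, -0.621]
contact_force: [-2.0, -1.6, 2.0]
opening: 0.158
```

Call:
send_rows(motion=[[[0,0.8,0,0,0,0,1],[0,0.8,0,0,0,0,1],[0,0.8,0,0,0,0,1],[0,0.8,0,0,0,0,1],[0,0.8,0,0,0,0,1]]], force=8)

```text
clock: 6.12
tool_pos: [0.4849, 0.2353, 0.0878]
eef_rot: [0.56, -0.433, 0.432, -0.559]
contact_force: [-2.4, -1.0, 2.5]
opening: 0.154
```

Call:
send_rows(motion=[[[0,0.8,0,0,0,0,1],[0,0.4,0,0,0,0,1],[0,0,0,0,0,0,1],[0,0,0,0,0,0,1],[0,0,0,0,0,0,1]]], force=8)

```text
clock: 6.53
tool_pos: [0.4848, 0.2354, 0.0878]
eef_rot: [0.539, -0.458, 0.458, -0.538]
contact_force: [-3.2, -2.6, 3.7]
opening: 0.156
```

Run:
```python
from h import *
st=get_state(); print(st["tool_pos"],ang(Rn.from_quat(st["eef_rot"]).as_matrix()[:,2]),st["q"].round(2),st["contact_force"],st["moment"],st["opening"])
s=snap("wrist"); crop(s,0,0,512,384,1.5,"w4.png"); np.savez("w4.npz",**s)
```

```text
[0.48484796 0.23537723 0.08775351] 9.278870265089564 [-0.56  0.8   0.04  1.94 -0.08  0.41 -0.3 ] [-3.23548909 -2.58725917  3.71157698] [-0.71577741  0.89076391  0.05424811] 0.15595304931328857
```

View pics/w4.png

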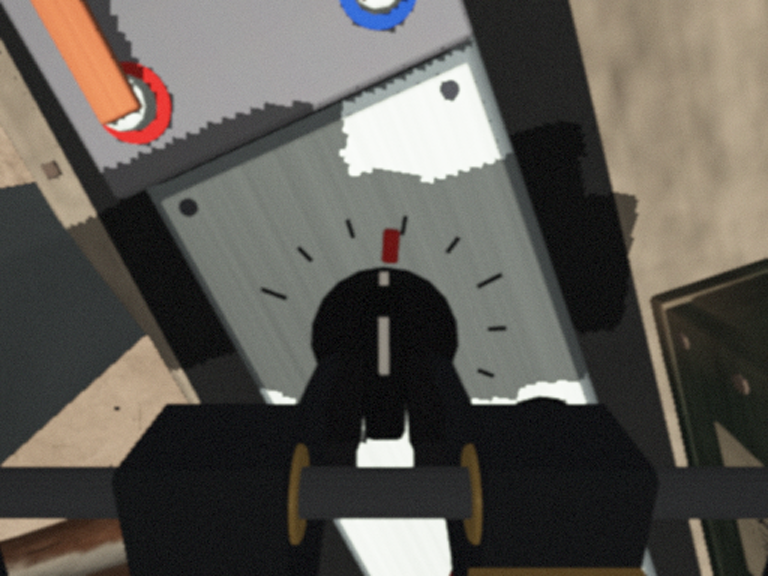

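Run:
```python
from h import *
s=dict(np.load("w4.npz"))
i=s["img"].astype(int); r,g,b=i[...,0],i[...,1],i[...,2]
m=(r>g+40)&(r>60); m[:145]=0;m[182:]=0;m[:,:245]=0;m[:,275:]=0
p=np.argwhere(m)[:,::-1]; print(len(p),p.mean(0))
k=cast(s,[256.5,222],.068)[0]; L,Rr=cast(s,[[208,222],[305,222]],.068); print(k,np.linalg.norm(L-Rr))
t=cast(s,p.mean(0),.065)[0]; mk=cast(s,[256,185.7],.068)[0]; a,b=cast(s,[[255.8,249],[255.8,212.5]],.098)
for kk in (k,np.array([.4857,.2355,0]),np.array([.4848,.2354,0])): print("tab",np.hypot(*(t-kk)[:2]),ang(t-kk),"mark",ang(mk-kk),np.hypot(*(mk-kk)[:2]))
print("bar",ang(b-a))
```

```text
220 [260.00909091 163.50454545]
[0.48535232 0.2392524  0.068     ] 0.054985193917623104
tab 0.033340257430463975 96.07046688409258 mark 100.08405737039294 0.021551912111065597
tab 0.037108415935313575 95.99158758306167 mark 99.37159996403967 0.02530917493918794
tab 0.03712497047463503 94.59393743464234 mark 97.3214739801186 0.025277466803749413
bar 99.3201216723912
```

Call:
send_rows(motion=[[[0,0.45,0,0,0,0,1],[0,0.45,0,0,0,0,1],[0,0,0,0,0,0,1],[0,0,0,0,0,0,1],[0,0,0,0,0,0,1]]], force=8)

```text
clock: 7.0
tool_pos: [0.4848, 0.2354, 0.0877]
eef_rot: [0.522, -0.478, 0.477, -0.521]
contact_force: [-3.9, -3.3, 4.5]
opening: 0.153
```

Run:
```python
from h import *
st=get_state(); print(st["tool_pos"],ang(Rn.from_quat(st["eef_rot"]).as_matrix()[:,2]),st["clock"])
s=snap("wrist"); crop(s,200,130,310,260,5,"w5.png"); np.savez("w5.npz",**s)
i=s["img"].astype(int); r,g,b=i[...,0],i[...,1],i[...,2]
m=(r>g+40)&(r>60); m[:140]=0;m[182:]=0;m[:,:240]=0;m[:,275:]=0
p=np.argwhere(m)[:,::-1]; print(len(p),p.mean(0), cv2.minAreaRect(p.astype(np.float32)))
```

```text
[0.48478962 0.2353808  0.08771507] 5.065089527817631 7.0
228 [255.13157895 163.53070175] ((255.0, 163.5), (21.0, 10.0), 90.0)
```

View pics/w5.png

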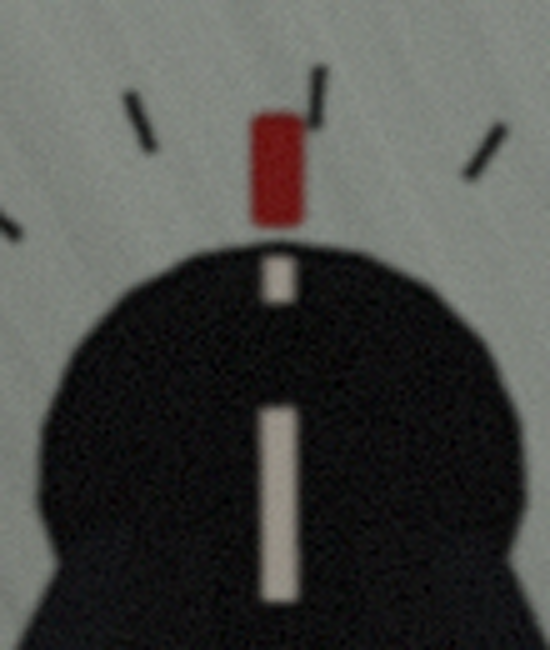

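Call:
send_rows(motion=[[[0,0,0,0,0,0,-1],[0,0,0,0,0,0,-1],[0,0,0,0,0,0,-1],[0,0,0,0,0,0,-1],[0,0,0,0,0,0,-1]]])

```text
clock: 7.47
tool_pos: [0.4864, 0.2366, 0.0879]
eef_rot: [-0.521, 0.477, -0.477, 0.522]
contact_force: [-0.4, 0.3, 0.6]
opening: 0.508
```

Call:
send_rows(motion=[[[0,0,0,0,0,0,-1],[0,0,0,0,0,0,-1],[0,0,0,0,0,0,-1],[0,0,0,0,0,0,-1],[0,0,0,0,0,0,-1]]])

```text
clock: 7.88
tool_pos: [0.4858, 0.236, 0.0878]
eef_rot: [-0.522, 0.477, -0.477, 0.522]
contact_force: [-0.1, 0.6, 0.6]
opening: 0.89
```

Call:
send_rows(motion=[[[0,0,0,0,-0.3,0,-1],[0,0,0,0,-0.6,0,-1],[0,0,0,0,-0.6,0,-1],[0,0,0,0,-0.6,0,-1],[0,0,0,0,-0.6,0,-1]]])

```text
clock: 8.3
tool_pos: [0.4857, 0.236, 0.1428]
eef_rot: [-0.522, 0.477, -0.477, 0.522]
contact_force: [0.4, -0.0, -0.3]
opening: 0.998
```

Call:
send_rows(motion=[[[0,0,0,0,-0.6,0,-1],[0,0,0,0,-0.6,0,-1],[0,0,0,0,-0.6,0,-1],[0,0,0,0,-0.3,0,-1],[0,0,0,0,0,0,-1]]])

```text
clock: 8.72
tool_pos: [0.4866, 0.2364, 0.1854]
eef_rot: [-0.521, 0.477, -0.478, 0.523]
contact_force: [0.3, 0.1, -0.7]
opening: 1.001
```

Call:
send_rows(motion=[[[0,0,0,0,0,0,-1],[0,0,0,0,0,0,-1],[0,0,0,0,0,0,-1],[0,0,0,0,0,0,-1],[0,0,0,0,0,0,-1]]])

```text
clock: 9.13
tool_pos: [0.4855, 0.2359, 0.1833]
eef_rot: [0.522, -0.477, 0.477, -0.521]
contact_force: [0.1, -0.4, -0.1]
opening: 1.001
```

Run:
```python
from h import *
st=get_state(); R=Rn.from_quat(st["eef_rot"]).as_matrix(); print(st["tool_pos"],R.round(3),st["q"].round(2),st["clock"])
s=snap("wrist"); crop(s,0,0,512,384,1.5,"w6.png")
```

```text
[0.48548189 0.2359009  0.18334336] [[ 0.089 -0.001  0.996]
 [-0.996 -0.     0.089]
 [ 0.    -1.    -0.001]] [-0.59  0.64  0.09  1.88 -0.1   0.63 -0.35] 9.1333
```

View pics/w6.png

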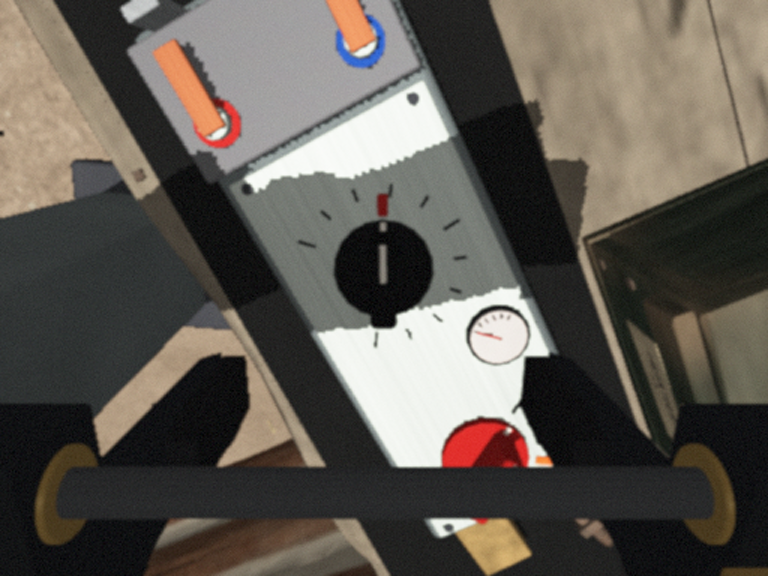

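Run:
```python
from h import *
a=snap("top"); b=snap("scene")
crop(a,165,0,420,180,3,"t7.png"); crop(b,260,110,470,250,3.5,"s7.png")
```

```text
(no output)
```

View pics/t7.png

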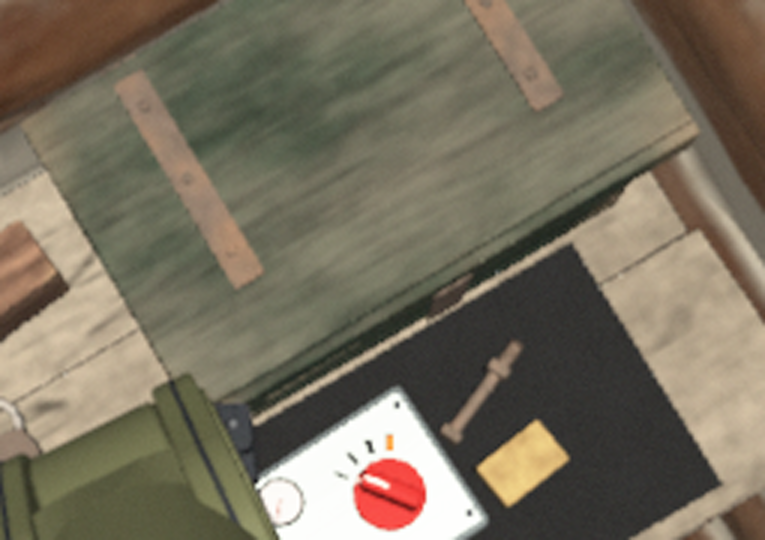

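View pics/s7.png

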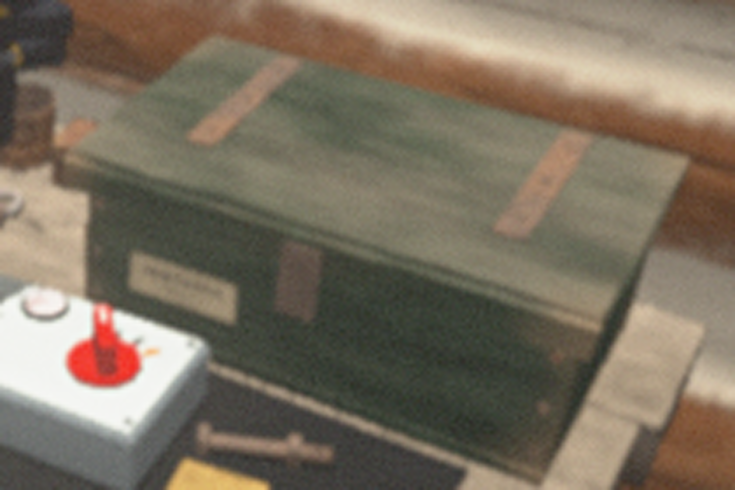

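Run:
```python
from h import *
a=snap("top"); b=snap("scene")
P=[x["camera_matrix"]@np.c_[x["R"],x["t"]] for x in (a,b)]
X=cv2.triangulatePoints(P[0],P[1],np.array([[396.7,222.],[46.7,127.]]),np.array([[431.4,279.1],[202.9,155.7]])); X=(X[:3]/X[3]).T; print(X)
k=np.array([.4845,.2352]); sw=np.array([.5588,.117])
d=X[0,:2]-X[1,:2]; d/=np.linalg.norm(d); n=np.array([-d[1],d[0]])
for q in(sw,k): print((q-X[0,:2])@n, (q-X[0,:2])@d, n)
i=a["img"]; 
# bar of switch, white line
c=np.r_[sw,.098]; print(proj(a,c),proj(a,np.r_[sw,.068]))
```

```text
[[ 0.79294751 -0.09457135  0.15935561]
 [ 0.62425579  0.2776183   0.13524062]]
-0.1259241834522506 -0.2893623956418646 [0.91081342 0.41281825]
-0.1448025033286373 -0.42769293832367733 [0.91081342 0.41281825]
[[295.36303905 163.20080601]] [[294.59668061 165.06723506]]
```

Call:
send_rows(motion=[[[0,0,0,0.62,0,0.31,-1],[0,0,0,0.62,0,0.31,-1],[0,0,0,0.62,0,0.31,-1],[0,0,0,0.62,0,0.31,-1],[0,0,0,0.62,0,0.31,-1]]])

```text
clock: 9.8
tool_pos: [0.5224, 0.1765, 0.1838]
eef_rot: [-0.522, 0.477, -0.477, 0.522]
contact_force: [-0.7, -0.6, 0.3]
opening: 0.998
```

Call:
send_rows(motion=[[[0,0,0,0.62,0,0.31,-1],[0,0,0,0.62,0,0.31,-1],[0,0,0,0.62,0,0.31,-1],[0,0,0,0.62,0,0.31,-1],[0,0,0,0.62,0,0.31,-1]]])

```text
clock: 10.22
tool_pos: [0.5588, 0.1174, 0.1838]
eef_rot: [-0.522, 0.477, -0.477, 0.522]
contact_force: [-0.8, 0.6, 0.4]
opening: 0.997
```

Call:
send_rows(motion=[[[0,0.7,0,0,0,0,-1],[0,0.7,0,0,0,0,-1],[0,0.7,0,0,0,0,-1],[0,0.7,0,0,0,0,-1],[0,0.7,0,0,0,0,-1]]])

```text
clock: 10.63
tool_pos: [0.5585, 0.118, 0.1838]
eef_rot: [-0.449, 0.546, -0.546, 0.449]
contact_force: [0.1, -0.2, 0.1]
opening: 0.998
```

Call:
send_rows(motion=[[[0,0.7,0,0,0,0,-1],[0,0.7,0,0,0,0,-1],[0,0.7,0,0,0,0,-1],[0,0.7,0,0,0,0,-1],[0,0.6,0,0,0,0,-1]]])

```text
clock: 11.05
tool_pos: [0.5585, 0.1181, 0.1838]
eef_rot: [-0.371, 0.602, -0.602, 0.371]
contact_force: [0.5, 0.6, -0.5]
opening: 0.999
```

Call:
send_rows(motion=[[[0,0,0,0,0,0,-1],[0,0,0,0,0,0,-1],[0,0,0,0,0,0,-1],[0,0,0,0,0,0,-1],[0,0,0,0,0,0,-1]]])

```text
clock: 11.47
tool_pos: [0.5585, 0.118, 0.1838]
eef_rot: [-0.372, 0.601, -0.601, 0.372]
contact_force: [-1.0, -0.4, -0.7]
opening: 1.001
```

Call:
send_rows(motion=[[[0,0,0,0,0,0,-1],[0,0,0,0,0,0,-1],[0,0,0,0,0,0,-1],[0,0,0,0,0,0,-1],[0,0,0,0,0,0,-1]]])

```text
clock: 11.88
tool_pos: [0.5585, 0.118, 0.1838]
eef_rot: [-0.372, 0.601, -0.601, 0.372]
contact_force: [-0.7, -0.2, -1.0]
opening: 1.001
```

Run:
```python
from h import *
st=get_state(); R=Rn.from_quat(st["eef_rot"]).as_matrix(); print(st["tool_pos"],ang(R[:,2]),st["q"].round(2),st["qd"].round(3),st["clock"])
s=snap("wrist"); np.savez("w8.npz",**s); crop(s,0,0,512,384,1.5,"w8.png"); crop(s,200,120,320,230,6,"w8c.png")
```

```text
[0.55850751 0.11803036 0.18380765] -26.524090769591357 [-0.42  0.69  0.23  1.79 -0.23  0.69 -0.53] [-0.    -0.001  0.     0.002 -0.001  0.     0.001] 11.8833
```

View pics/w8.png

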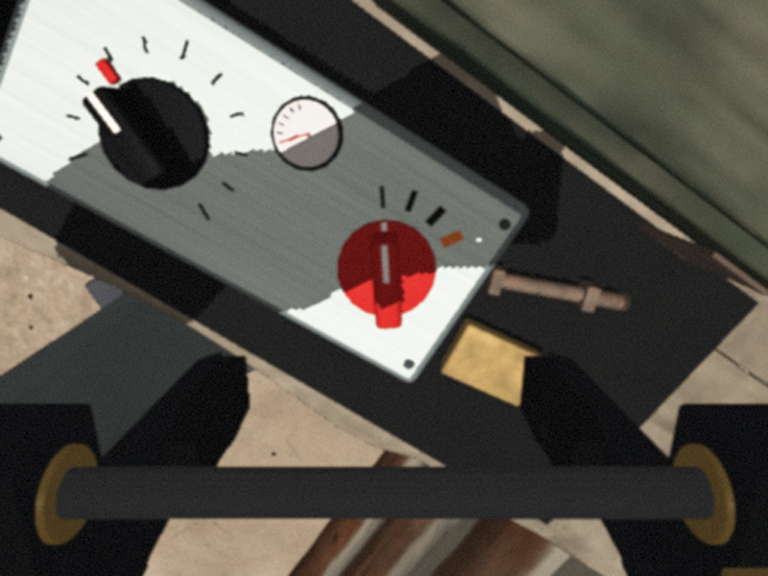

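View pics/w8c.png

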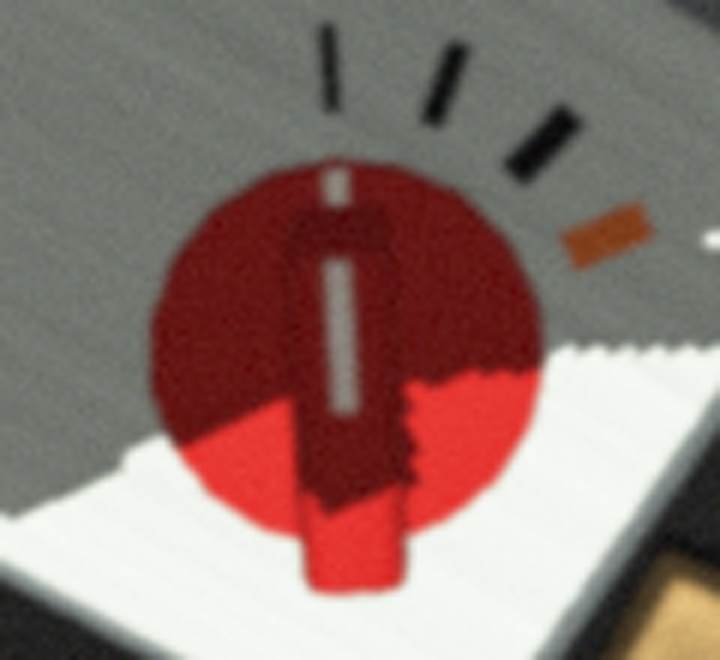

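Call:
send_rows(motion=[[[0,-0.6,0,0,0,0.04,-1],[0,0,0,0,0.7,0,-1],[0,0,0,0,0.7,0,-1],[0,0,0,0,0.7,0,-1],[0,0,0,0,0.7,0,-1]]])

```text
clock: 12.35
tool_pos: [0.5593, 0.1177, 0.1273]
eef_rot: [0.386, -0.592, 0.592, -0.386]
contact_force: [0.4, 0.3, 0.2]
opening: 0.994
```

Call:
send_rows(motion=[[[0,0,0,0,0.7,0,-1],[0,0,0,0,0.5,0,-1],[0,0,0,0,0.4,0,-1],[0,0,0,0,0.3,0,-1],[0,0,0,0,0.1,0,-1]]])

```text
clock: 12.77
tool_pos: [0.559, 0.1176, 0.0871]
eef_rot: [-0.387, 0.592, -0.592, 0.386]
contact_force: [0.8, 0.4, 0.2]
opening: 1.0
```

Call:
send_rows(motion=[[[0,0,0,0,0,0,1],[0,0,0,0,0,0,1],[0,0,0,0,0,0,1],[0,0,0,0,0,0,1],[0,0,0,0,0,0,1]]], force=10)

```text
clock: 13.18
tool_pos: [0.5595, 0.1178, 0.0883]
eef_rot: [0.386, -0.592, 0.592, -0.387]
contact_force: [0.4, 0.1, 0.5]
opening: 0.644
```

Call:
send_rows(motion=[[[0,0,0,0,0,0,1],[0,0,0,0,0,0,1],[0,0,0,0,0,0,1],[0,0,0,0,0,0,1],[0,0,0,0,0,0,1]]], force=10)

```text
clock: 13.6
tool_pos: [0.5593, 0.1177, 0.0878]
eef_rot: [-0.386, 0.592, -0.592, 0.386]
contact_force: [0.0, 0.6, 0.1]
opening: 0.268
```

Call:
send_rows(motion=[[[0,0,0,0,0,0,1],[0,0,0,0,0,0,1],[0,0,0,0,0,0,1],[0,0,0,0,0,0,1],[0,0,0,0,0,0,1]]], force=50)

```text
clock: 14.02
tool_pos: [0.5593, 0.1176, 0.0878]
eef_rot: [0.386, -0.592, 0.592, -0.386]
contact_force: [-0.3, -0.5, -0.3]
opening: 0.139
```

Run:
```python
from h import *
st=get_state(); R=Rn.from_quat(st["eef_rot"]).as_matrix(); print(st["tool_pos"],ang(R[:,2]),st["q"].round(2),st["contact_force"],st["moment"],st["clock"],st["opening"])
s=snap("wrist"); np.savez("w9.npz",**s); crop(s,0,0,512,384,1.5,"w9.png")
```

```text
[0.55932482 0.11764995 0.08780216] -23.776316257571267 [-0.38  0.83  0.16  1.85 -0.25  0.48 -0.46] [-0.25976608 -0.45082207 -0.3163627 ] [-0.09310319 -0.05009133  0.06344155] 14.0167 0.13928637380404307
```

View pics/w9.png

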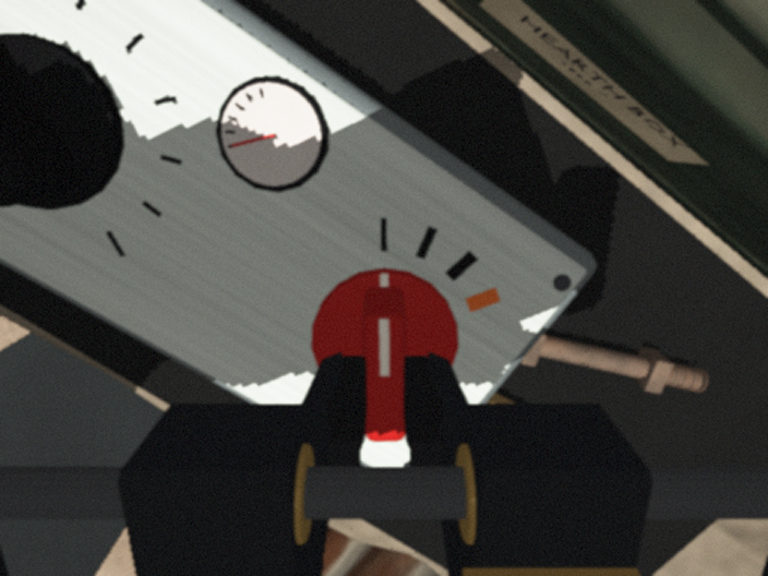

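Call:
send_rows(motion=[[[0,0.7,0,0,0,0,1],[0,0.7,0,0,0,0,1],[0,0.7,0,0,0,0,1],[0,0.7,0,0,0,0,1],[0,0.7,0,0,0,0,1]]], force=50)

```text
clock: 14.48
tool_pos: [0.5592, 0.1177, 0.0878]
eef_rot: [-0.299, 0.641, -0.641, 0.299]
contact_force: [0.0, -0.1, -0.2]
opening: 0.134
```

Call:
send_rows(motion=[[[0,0.7,0,0,0,0,1],[0,0.7,0,0,0,0,1],[0,0.7,0,0,0,0,1],[0,0.7,0,0,0,0,1],[0,0.7,0,0,0,0,1]]], force=50)

```text
clock: 14.9
tool_pos: [0.5591, 0.1178, 0.0878]
eef_rot: [-0.207, 0.676, -0.676, 0.207]
contact_force: [0.9, -0.3, -0.3]
opening: 0.135
```

Call:
send_rows(motion=[[[0,0.7,0,0,0,0,1],[0,0.7,0,0,0,0,1],[0,0.7,0,0,0,0,1],[0,0.7,0,0,0,0,1],[0,0.7,0,0,0,0,1]]], force=50)

```text
clock: 15.32
tool_pos: [0.559, 0.1179, 0.0878]
eef_rot: [-0.111, 0.699, -0.698, 0.11]
contact_force: [-0.7, 0.5, 0.8]
opening: 0.134
```

Run:
```python
from h import *
st=get_state(); R=Rn.from_quat(st["eef_rot"]).as_matrix(); print(st["tool_pos"],ang(R[:,2]),st["q"].round(2),st["contact_force"],st["moment"],st["clock"],st["opening"])
s=snap("wrist"); crop(s,0,0,512,384,1.5,"w10.png")
```

```text
[0.55900875 0.11793086 0.08781204] -72.02092886195551 [-0.5   0.86  0.37  1.86 -0.57  0.53 -1.  ] [-0.68151361  0.45151519  0.75774288] [-0.00048645  0.19002437  0.15478903] 15.3167 0.13397243929743527
```

View pics/w10.png

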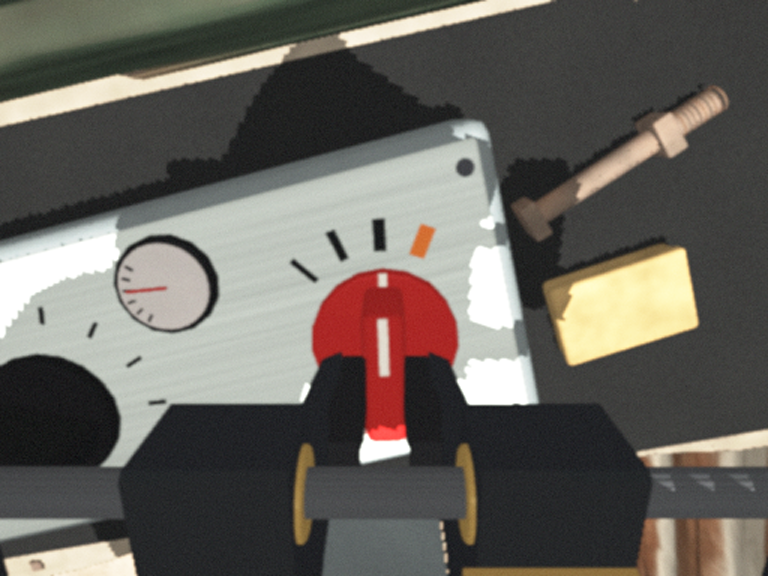

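Call:
send_rows(motion=[[[0,0.8,0,0,0,0,1],[0,0.8,0,0,0,0,1],[0,0.8,0,0,0,0,1],[0,0.8,0,0,0,0,1],[0,0.8,0,0,0,0,1]]], force=50)

```text
clock: 15.78
tool_pos: [0.559, 0.1181, 0.0878]
eef_rot: [0.002, 0.707, -0.707, -0.002]
contact_force: [-0.3, -0.7, 1.1]
opening: 0.139
```

Call:
send_rows(motion=[[[0,0.6,0,0,0,0,1],[0,0,0,0,0,0,1],[0,0,0,0,0,0,1],[0,0,0,0,0,0,1],[0,0,0,0,0,0,1]]], force=50)

```text
clock: 16.2
tool_pos: [0.559, 0.1181, 0.0878]
eef_rot: [0.018, 0.707, -0.707, -0.018]
contact_force: [-0.6, 1.6, 0.6]
opening: 0.134
```

Run:
```python
from h import *
st=get_state(); R=Rn.from_quat(st["eef_rot"]).as_matrix(); print(st["tool_pos"],ang(R[:,2]),np.radians(-23.8-ang(R[:,2])),st["q"].round(2),st["contact_force"],st["moment"],st["clock"],st["opening"])
s=snap("wrist"); crop(s,0,0,512,384,1.5,"w11.png")
s=snap("top"); crop(s,165,120,345,265,4,"t11.png")
```

```text
[0.55899604 0.11809217 0.08780722] -92.90475975834342 1.2061055865827737 [-0.55  0.88  0.46  1.86 -0.69  0.57 -1.25] [-0.55743505  1.57812294  0.60769057] [0.29521068 0.28321671 0.06416335] 16.2 0.13408053121565508
```

View pics/w11.png

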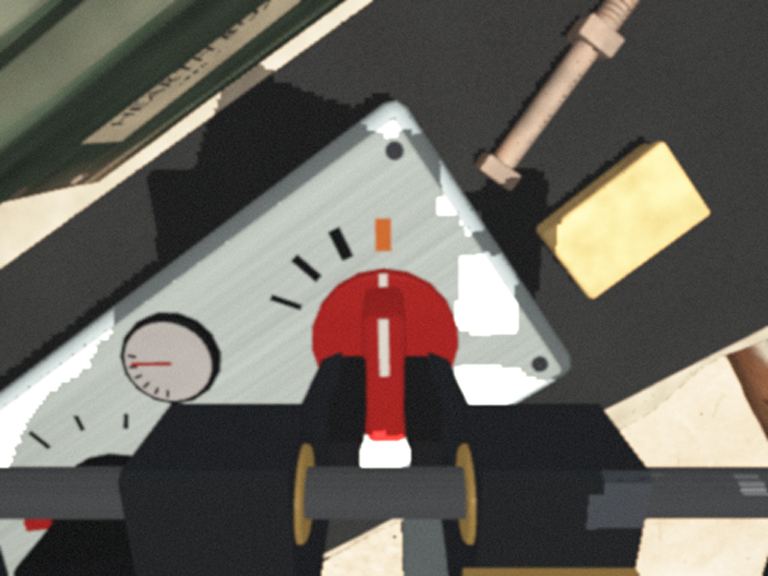

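View pics/t11.png

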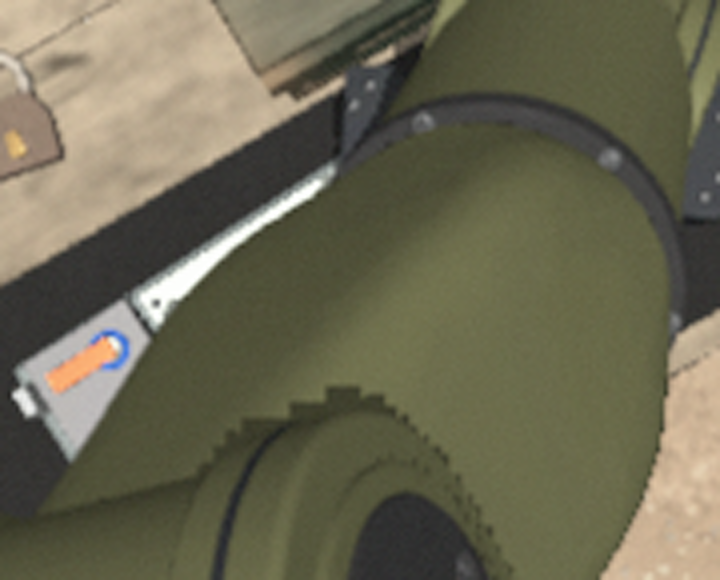

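Call:
send_rows(motion=[[[0,0,0,0,0,0,1],[0,0,0,0,0,0,1],[0,0,0,0,0,0,1],[0,0,0,0,0,0,1],[0,0,0,0,0,0,1]]])

```text
clock: 16.72
tool_pos: [0.559, 0.118, 0.0878]
eef_rot: [0.018, 0.707, -0.707, -0.018]
contact_force: [-1.1, 2.9, 1.1]
opening: 0.14
```

Call:
send_rows(motion=[[[0,0,0,0,0,0,1],[0,0,0,0,0,0,1],[0,0,0,0,0,0,1],[0,0,0,0,0,0,1],[0,0,0,0,0,0,1]]])

```text
clock: 17.13
tool_pos: [0.5591, 0.118, 0.0878]
eef_rot: [0.018, 0.707, -0.707, -0.018]
contact_force: [-1.7, 3.0, 2.4]
opening: 0.136
```

Call:
send_rows(motion=[[[0,0,0,0,0,0,1],[0,0,0,0,0,0,1],[0,0,0,0,0,0,1],[0,0,0,0,0,0,1],[0,0,0,0,0,0,1]]])

```text
clock: 17.55
tool_pos: [0.559, 0.118, 0.0878]
eef_rot: [0.018, 0.707, -0.707, -0.018]
contact_force: [-1.9, 3.5, 1.8]
opening: 0.138
```

Call:
send_rows(motion=[[[0,0,0,0,0,0,1],[0,0,0,0,0,0,1],[0,0,0,0,0,0,1],[0,0,0,0,0,0,1],[0,0,0,0,0,0,1]]])

```text
clock: 17.97
tool_pos: [0.5591, 0.1179, 0.0878]
eef_rot: [0.018, 0.707, -0.707, -0.018]
contact_force: [-2.6, 4.2, 1.7]
opening: 0.134
```

Call:
send_rows(motion=[[[0,0,0,0,0,0,1],[0,0,0,0,0,0,1],[0,0,0,0,0,0,1],[0,0,0,0,0,0,1],[0,0,0,0,0,0,1]]])

```text
clock: 18.38
tool_pos: [0.5591, 0.1179, 0.0878]
eef_rot: [0.018, 0.707, -0.707, -0.018]
contact_force: [-2.3, 4.1, 1.9]
opening: 0.135
```

Call:
send_rows(motion=[[[0,0,0,0,0,0,1],[0,0,0,0,0,0,1],[0,0,0,0,0,0,1],[0,0,0,0,0,0,1],[0,0,0,0,0,0,1]]])

```text
clock: 18.8
tool_pos: [0.5591, 0.1179, 0.0878]
eef_rot: [0.018, 0.707, -0.707, -0.018]
contact_force: [-2.3, 4.8, 2.1]
opening: 0.133
```

Call:
send_rows(motion=[[[0,0,0,0,0,0,1],[0,0,0,0,0,0,1],[0,0,0,0,0,0,1],[0,0,0,0,0,0,1],[0,0,0,0,0,0,1]]])

```text
clock: 19.22
tool_pos: [0.5591, 0.1179, 0.0878]
eef_rot: [0.018, 0.707, -0.707, -0.019]
contact_force: [-2.9, 3.9, 2.3]
opening: 0.136
```

Call:
send_rows(motion=[[[0,0,0,0,0,0,1],[0,0,0,0,0,0,1],[0,0,0,0,0,0,1],[0,0,0,0,0,0,1],[0,0,0,0,0,0,1]]])

```text
clock: 19.63
tool_pos: [0.5591, 0.1179, 0.0878]
eef_rot: [0.018, 0.707, -0.707, -0.018]
contact_force: [-2.1, 4.9, 3.2]
opening: 0.134
```

Run:
```python
from h import *
st=get_state(); R=Rn.from_quat(st["eef_rot"]).as_matrix(); print(st["tool_pos"],ang(R[:,2]),st["qd"].round(3),st["clock"],st["opening"])
s=snap("wrist"); crop(s,0,0,512,384,1.5,"w12.png")
```

```text
[0.55911232 0.11794644 0.08779151] -92.97765598056888 [-0.     0.001 -0.001  0.001  0.001  0.001 -0.   ] 19.6333 0.13415231499405758
```

View pics/w12.png

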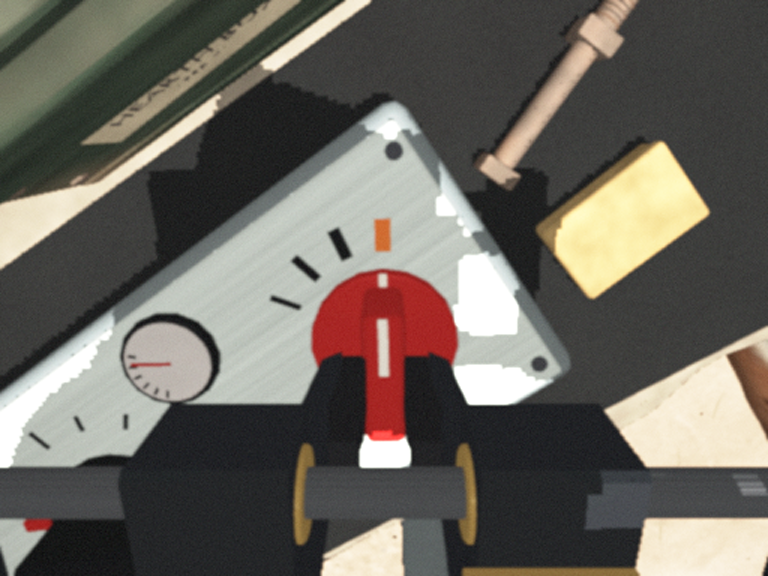

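The switch's white line (383, 280) still points at the orange line (383, 235), and the arm is still. It has been held there for over 3 s, so I'm handing the job in now.

```bash
python3 -c "
from plant import job; print(job.finish_job())"
```

```text
the job is handed in; nothing more can be done
None
```

I turned the black knob to the red tab and let go of it. Then I turned the red switch to its third click, held it there for about 3.4 s and handed the job in at about 19.7 s while still gripping it.

- **Knob:** I turned it about 46° clockwise. The wrist picture taken before I let go showed the pointer in line with the tab, and it was still in line in the picture after release.
- **Switch:** the wrist turned 1.206 rad while gripping it. The last picture showed the white line on the orange line, the arm still, and a 50 N grip set.
- **Bystanders:** the tin and bolt looked undisturbed in the last wrist picture, and the padlock in the last top picture.
- **Not checked or in disagreement:**
  - The arm hid the knob from the top camera, so I couldn't check it after turning the switch. The last clear view of it was from above the switch, just before I gripped it.
  - The top and wrist cameras differed by about 3 mm on the knob's position. I aimed between them, and the forces stayed under 6 N.

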